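Wedge the rocking spring gauge

TASK

The spring height gauge on the bench rocks because its foot nearest the wooden wedge is too short. With the fingertips, push the wedge along the bench, thin end first, under that short foot until the gauge stands level and no longer rocks, then leave it there and draw back clear. Do not pick the wedge up, touch or shove the gauge itself, or disturb the other things on the bench.

Things in the scene. Friction and masses are not known exactly. Their poses are not given: they have to be found in the camera images.
- gauge: Spring height gauge, 3 kg, loose on the bench: grey square plate 210 x 210 x 18 mm, its underside 24 mm up when level; a 270 mm column at its (-x, +y) corner, a red spring and dial at its centre. Origin: centre of the footprint, at bench height when level; x, y along the plate's sides, z up. Feet at (+-80, +-80) mm. At the start it leans about 0.06 rad towards the short foot at (+80, -80) mm.
- short_foot (a point): Underside centre of the short foot: a bare steel stud 20 mm across, 10 mm shorter than the others. It hangs about 3 mm above the bench at the start and is 10 mm above it when the gauge is level. Raising it takes a push of about 2 to 5 N on the wedge; at level the push rises steeply to 10 N or more, and beyond that the gauge starts to slide.
- opposite_foot (a point): Underside centre of the good foot at the gauge's (-80, +80) mm corner: about 7 mm in the air at the start, on the bench when level. The three good feet are black, 26 mm across, 24 mm high.
- plug (a point): Underside centre of a brass plug under the gauge's plate at (15, -75) mm, 24 mm across, 4 mm above the bench when level; the leaning gauge rests on it at the start. The wedge must pass beside it.
- wedge: Plain light wooden wedge, 120 mm long, 44 mm wide, 60 g: 1.5 mm thick at the thin end, rising evenly to 18 mm at the upright thick end face. It lies flat, thin end roughly towards the short foot, about 35 to 85 mm short of it. Origin: middle of its underside; +x points to the thin end, y across, z up. It is 10 mm thick 58 mm from its thick end.
- wedge_tip (a point): Middle of the wedge's thin edge, at its underside (60 mm from the wedge's origin).
- wedge_back (a point): Middle of the wedge's upright thick end face (44 x 18 mm), 9 mm above its underside: the face to push on.
- spring_a: Black coil spring standing on end, 60 mm across, 90 mm high; bystander. Origin: centre of its underside.
- packer: Flat steel packing plate 60 x 40 x 10 mm; bystander. Origin: centre of its underside.
- wrench: Open wrench, 200 mm long, lying on the bench; bystander. Origin at its middle.
- carton: Small closed carton 130 x 100 x 75 mm; bystander. Origin: centre of its underside.
- tape: Roll of clear tape lying flat, 100 mm across, 48 mm high; bystander. Origin: centre of its underside.
- spring_b: White coil spring standing on end, 68 mm across, 70 mm high; bystander. Origin: centre of its underside.
- spring_c: Red coil spring lying on its side, 60 mm across, 100 mm long; bystander. Origin: under its middle.
Mind the look-alikes: they are no part of the job. Several things have the shape of the wedge; the one meant has the colours described above.

How it is judged:
By the outcome, as a careful person would: the job done as asked, in the order asked, and still so for the second after the job is handed in, with the robot touching nothing.
It also fails if it takes over 48 s, if anything falls off the work surface, if the arm or the gripper's body presses on something with over 40 N, if the wrist force passes 120 N, or if a joint passes its speed limit or range.

ROBOT

A 7-joint arm with a two-finger parallel gripper is mounted at the origin on the work surface. World frame = base frame: x ahead of the robot, y to its left, z up, the work surface at z = 0. Lengths are in mm, angles in rad, forces in N, time in s.
With the tool pointing down it reaches from about 425 to 875 mm from the base axis. Payload 4.7 kg.
Tool frame: the origin (TCP) lies at the very end of the fingers, on their centre line; the grasp point (between the pads) lies 19 mm behind it; z points along the fingers, y is the line along which they close (so a half turn about z gives the same grasp; the last joint's range is limited). The gripper opens to 85 mm and grips with 20 to 120 N. Pads are 22 mm wide; open, the fingers measure 114 mm over their backs; the gripper's body (76 mm by 85 mm) begins 54 mm behind the grasp point. The pads swing forward as they close: fully open they stand 13 mm farther back than shut.
Start: joints at [-1.274, 0.321, -0.07, 1.45, 0.023, 1.371, -0.057], TCP at [181.408, 624.195, 198.549] pointing down, gripper open.
Joint ranges: [-2.86, 2.86], [-0.3, 2.09], [-1.38, 1.24], [0.06, 2.45], [-1.56, 4.7], [0.09, 2.05], [-2.69, 2.69]. Speed limits (rad/s): [2.57, 2.57, 3.14, 3.14, 3.14, 3.14, 3.14].

INTERFACE

Orientations are given as [roll, pitch, yaw] about the fixed x, y, z axes, in that order (R = Rz(yaw) Ry(pitch) Rx(roll)).
In Python, from workcell import readout, cams, ticket gives the robot as it stands.
- The arm moves only by the shell command python3 -m handwheel 'ROWS' [OPENING] [FORCE]. ROWS is a JSON object of lists of equal length, an entry for each row: "offset": the shift along the tool's x, y, z in cm, a list of three; "delta_rot": the turn, a rotation vector about the tool's x, y, z in units of 8 degrees (1.0 is 8 degrees), a list of three. A call has 1 to 20 rows; each row is the pose to reach, as a shift and turn from the pose commanded when the call began, along the tool's axes at that moment; what a row does not reach only later rows make up. A row lasts 1/8 s, in which the tool goes at most 62.5 mm and 10.7 degrees, less where a joint would pass 70% of its speed; a pose out of reach is approached as far as the arm can. A call with a gripper value outside its range is refused whole. OPENING is the closure, from 0 (fully open) to 1 (shut), set as the call begins (- or left out, the last holds). The fingers move at their own pace and stop on an object; FORCE is the grip in N (left out, the last holds). Time passes only in rows, so rows that repeat a pose let the fingers close. It gives the time, the measured TCP pose, the force, the opening and the grip force at its end, in the units of the state.
- readout.observe(): the state, without advancing time (a new reading comes with each control period).
- cams.read_camera(name): name is "scene" or "top"; returns the picture (384x512x3 uint8, blue, green, red); there is no depth.
- cams.camera_info(name): a dict with "K" (3x3 intrinsics, pixels), "extrinsics" (4x4, takes a point from camera to world coordinates). Camera axes: x right, y up, looking along -z (the intrinsics and any distortion apply to the point x, -y, -z); pixel columns grow to the right and rows downward; lengths in mm; the calibration is good to about 2 mm. A picture is of the moment at which its call begins. camera_info takes no time and is no camera call.
- ticket.sign_off(): hands the job in; it is judged then, once.
Trained networks look in the newest picture that a camera, given by its name, has taken for a name from the list of things; names that differ only in an ending like _2 or _b are one class to them, and where a whole thing is asked for, a point or a joint stands for the part that bears it (a point fixed in the world has none). Each returns a list of dicts, best first, with "score" (0 to 1); they miss things now and then, are a little off and sometimes report something else, mostly with a low value. They report only what shows in the picture. A call takes as long as a camera call. They do not tell look-alikes from the thing itself.
- cams.spot_in(camera, query): "centre" ([column, row] in pixels, amid what is visible of it).
The state is a dict: "t": time; "joint_pos": joint angles; "qvel": joint speeds; "joint_efforts": joint torques, N m; "tool_pos": TCP position; "tcp_rot": TCP orientation; "contact_force": force on the tool from outside, world axes, zero at the start; "torque": the same for the moment, N m; "gripper_width": finger opening in mm; "finger_force": force on a finger pad.
Only numpy, scipy, OpenCV 4.12 (cv2) and the standard library are available. Lean on these libraries where they do the work, as an engineer would, in place of code of your own. Each camera call takes 0.05 s, during which the arm holds its last target. There are 200 camera calls.

## Working session

There is one attempt and no reset: what is moved stays moved. The work goes in short steps, Python scripts to look and compute and a shell command to move; the robot and the scene stay as the last step left them, time stands still between calls to the robot, and variables do not carry over. Pictures are saved under pics/ and viewed, at most 10 in all, crops included, and the job is handed in when it is done.

```bash
mkdir -p pics; cat > h.py <<'E'
import numpy as np, cv2
from workcell import readout, cams, ticket
def ray(cam,px):
    i=cams.camera_info(cam);K=np.array(i["K"]);E=np.array(i["extrinsics"])
    d=np.linalg.solve(K,[px[0],px[1],1.]);d=E[:3,:3]@(d*[1,-1,-1]);return E[:3,3],d
def onz(cam,px,z=0):
    o,d=ray(cam,px);return o+d*(z-o[2])/d[2]
def proj(cam,P):
    i=cams.camera_info(cam);K=np.array(i["K"]);E=np.array(i["extrinsics"])
    p=np.linalg.inv(E)@np.r_[P,1];q=K@(p[:3]*[1,-1,-1]);return q[:2]/q[2]
E
python3 - <<'E'
from h import *
print({k:np.round(v,3) if not isinstance(v,float) else v for k,v in readout.observe().items()})
ims=[cams.read_camera(n) for n in("top","scene")]
print(cams.camera_info("top"))
for n,im in zip(("top","scene"),ims):
    cv2.imwrite(f"pics/{n}0.png",cv2.resize(im,(768,576)))
    for q in("wedge","wedge_tip","wedge_back","short_foot","gauge","plug"):
        print(n,q,[(np.round(d["centre"]),round(d["score"],2),np.round(onz(n,d["centre"])[:2])) for d in cams.spot_in(n,q)[:4]])
E
```

```text
{'t': 0.0, 'joint_pos': array([-1.274,  0.322, -0.07 ,  1.452,  0.023,  1.371, -0.057]), 'qvel': array([-0.002, -0.001,  0.   ,  0.001, -0.   ,  0.001,  0.001]), 'joint_efforts': array([-0.0000e+00, -4.9358e+01, -3.8300e-01, -3.1433e+01,  1.3000e-02,
        1.2000e-02,  0.0000e+00]), 'tool_pos': array([181.261, 623.574, 197.397]), 'tcp_rot': array([-3.14 ,  0.   ,  2.859]), 'contact_force': array([-0.21 , -1.111, -0.306]), 'torque': array([-0.   , -0.056,  0.028]), 'finger_force': 0.0, 'gripper_width': 85.24710810250401}
{'K': array([[420.46178086,   0.        , 257.31341424],
       [  0.        , 420.46178086, 196.04681388],
       [  0.        ,   0.        ,   1.        ]]), 'extrinsics': array([[ 8.55088298e-03,  9.97927206e-01, -6.37822387e-02,
         4.60855314e+02],
       [-9.99963402e-01,  8.51578647e-03, -8.22094644e-04,
         1.23758292e+01],
       [-2.77234686e-04,  6.37869340e-02,  9.97963501e-01,
         1.29293792e+03],
       [ 0.00000000e+00,  0.00000000e+00,  0.00000000e+00,
         1.00000000e+00]])}
top wedge [(array([284., 187.]), 0.74, array([571., -68
[... 723 characters left out ...]
y([559., -89.])), (array([261., 142.]), 0.6, array([ 347., -269.]))]
scene wedge_tip [(array([379., 221.]), 0.77, array([296., 246.])), (array([231., 187.]), 0.73, array([566., -83.])), (array([408., 279.]), 0.65, array([391., 432.])), (array([260., 139.]), 0.54, array([ 338., -285.]))]
scene wedge_back [(array([231., 187.]), 0.65, array([565., -85.])), (array([376., 220.]), 0.57, array([303., 240.])), (array([259., 136.]), 0.46, array([ 332., -305.]))]
scene short_foot [(array([290., 204.]), 0.79, array([462.,  68.]))]
scene gauge [(array([289., 204.]), 0.56, array([463.,  65.]))]
scene plug [(array([291., 206.]), 0.76, array([465.,  77.])), (array([198., 197.]), 0.71, array([669., -87.]))]
```

View pics/top0.png

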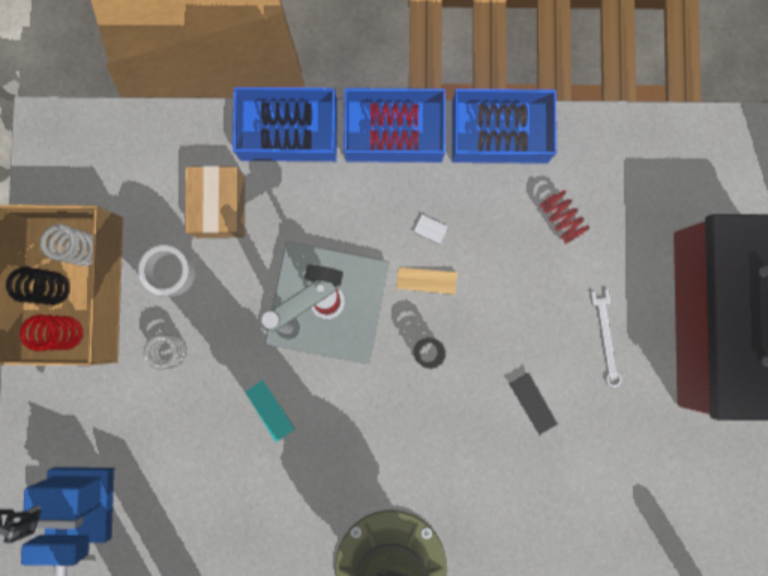

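View pics/scene0.png

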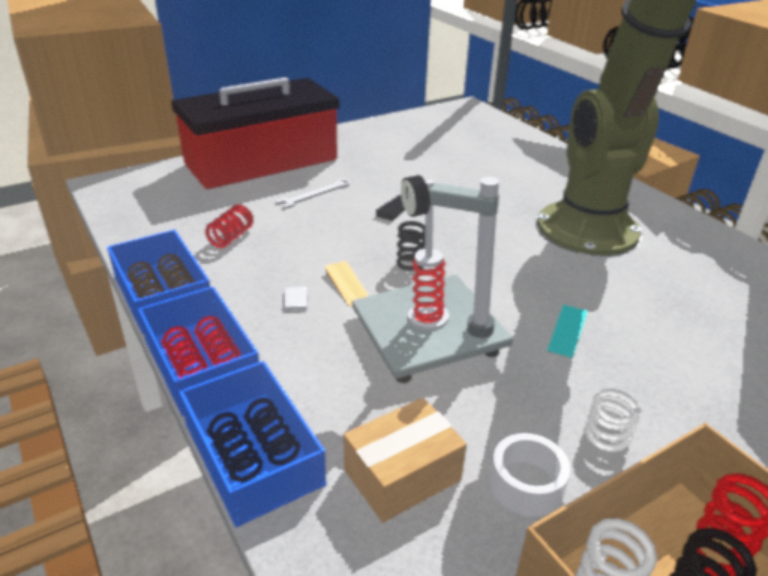

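The top view shows three wedge shapes: light wood at (427,280), teal at (270,410) and black at (530,400), in the 768-wide picture. The light wooden one is the target. It lies to the right of the gauge's upper-right corner (388,262), which is diagonally opposite the column and so carries the short foot. Next I'll take a close crop and fit the corners.

```bash
cat > m.py <<'E'
from h import *
from scipy.optimize import least_squares
def quad(mask):
    c=max(cv2.findContours(mask,cv2.RETR_EXTERNAL,cv2.CHAIN_APPROX_NONE)[0],key=cv2.contourArea)
    return c
def wedge_mask(im):
    hsv=cv2.cvtColor(im,cv2.COLOR_BGR2HSV)
    m=cv2.inRange(hsv,(12,70,120),(32,255,255));return m
E
python3 - <<'E'
from m import *
im=cams.read_camera("top")
m=wedge_mask(im); w=np.zeros_like(m); w[165:215,255:325]=m[165:215,255:325]
c=quad(w); r=cv2.minAreaRect(c); b=cv2.boxPoints(r); print("wedge",r,cv2.contourArea(c))
for p in b: print(p, onz("top",p,9)[:2].round(1))
hsv=cv2.cvtColor(im,cv2.COLOR_BGR2HSV)
print(hsv[225,230],hsv[185,245],hsv[170,210],hsv[225,300])
crop=im[150:250,165:325]
cv2.imwrite("pics/crop1.png",cv2.resize(crop,(800,500),interpolation=cv2.INTER_CUBIC))
E
```

```text
wedge ((284.1435852050781, 186.56436157226562), (39.403472900390625, 14.627047538757324), 5.710593223571777) 520.0
[263.8119  191.88118] [555.9  -6.4]
[265.26733 177.32674] [600.7 -10.5]
[304.47528 181.24754] [ 589.6 -130.8]
[303.01984 195.80199] [ 544.9 -126.4]
[ 83  15 151] [ 83  15 156] [ 78  11 111] [ 15   3 164]
```

View pics/crop1.png

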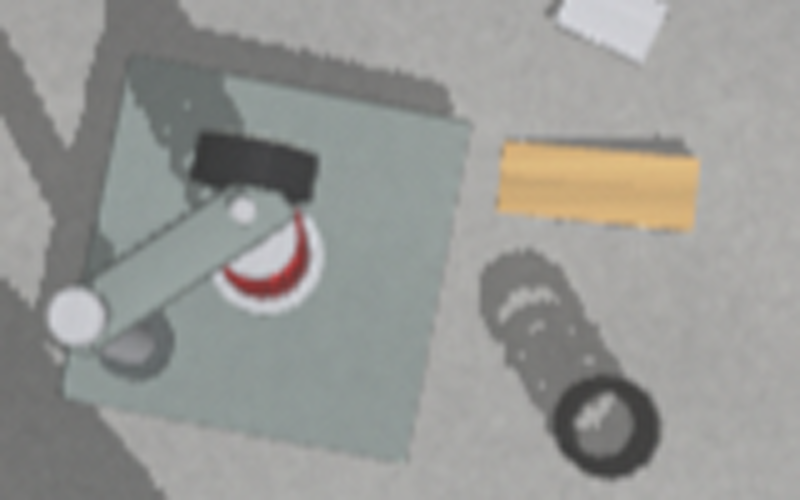

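The crop confirms the light wooden wedge. Its thin end is at crop (500,176); the shadow widens towards the thick end at (696,194). The plate's short-foot corner is at (472,121). Now I'll fit both poses.

```bash
python3 - <<'E'
from m import *
cv=lambda a:(np.array(a,float)+.5)/5-.5+[165,150]
def fit(loc,px,x0):
    def pts(v):
        c,s=np.cos(v[2]),np.sin(v[2]);return np.array([[v[0]+c*p[0]-s*p[1],v[1]+s*p[0]+c*p[1],p[2]] for p in loc])
    f=lambda v:np.concatenate([proj("top",P)-q for P,q in zip(pts(v),px)])
    r=least_squares(f,x0,x_scale=[100,100,1]);return r.x,np.round(r.fun,2)
h=lambda x,y:42-7*(x-y)/160
G=[(105,105),(105,-105),(-105,-105),(-105,105)]
g,rg=fit([(x,y,h(x,y)) for x,y in G],cv([(130,55),(472,121),(407,462),(63,397)]),[520,120,-.2]);print("gauge",g.round(3),rg)
w,rw=fit([(60,22,1.5),(-60,22,18),(-60,-22,18),(60,-22,1.5)],cv([(498,212),(693,231),(699,157),(503,141)]),[571,-68,1.6]);
# tip faces +y; local +y is world -x
print("wedge",w.round(3),rw)
R=lambda a:np.array([[np.cos(a),-np.sin(a)],[np.sin(a),np.cos(a)]])
for n,p in dict(short=(80,-80),plug=(15,-75)).items(): print(n,(g[:2]+R(g[2])@p).round(1))
for n,p in dict(tip=(60,0),back=(-60,0)).items(): print(n,(w[:2]+R(w[2])@p).round(1))
f=g[:2]+R(g[2])@(80,-80); print("foot in wedge frame",(R(w[2]).T@(f-w[:2])).round(1),"plug in wedge",(R(w[2]).T@(g[:2]+R(g[2])@(15,-75)-w[:2])).round(1))
for n in ("spring_a","packer"):
    for c in("top",): print(n,[(onz(c,d["centre"],20)[:2].round(),round(d["score"],2)) for d in cams.spot_in(c,n)[:3]])
E
```

```text
gauge [ 5.24877e+02  1.29330e+02 -1.75000e-01] [-0.03 -0.34  0.43 -0.44  0.5   0.35 -0.88  0.39]
wedge [572.46  -68.404   1.48 ] [-0.33  0.02  0.06 -0.27  0.19  0.18  0.08  0.07]
short [589.7  36.6]
plug [526.6  52.9]
tip [577.9  -8.7]
back [ 567.  -128.2]
foot in wedge frame [106.1  -7.6] plug in wedge [116.6  56.7]
spring_a [(array([ 699., -353.]), 0.98), (array([425., 450.]), 0.78), (array([421., -83.]), 0.63)]
packer [(array([675., -67.]), 0.56), (array([728., 366.]), 0.15)]
```

```bash
python3 -m handwheel '{"offset":[[0,0,-10],[0,0,-20.5],[0,0,-20.5],[0,0,-20.5],[-35,-13.2,-20.5],[-35,-13.2,-20.5],[-35,-13.2,-20.5],[-35,-13.2,-20.5],[-35,-13.2,-20.5],[-35,-13.2,-20.5],[-58.6,-65,-20.5],[-58.6,-65,-20.5],[-58.6,-65,-20.5],[-58.6,-65,-20.5],[-58.6,-65,-20.5],[-58.6,-65,-20.5],[-58.6,-65,-20.5],[-58.6,-65,-20.5],[-58.6,-65,-20.5],[-58.6,-65,-20.5]],"delta_rot":[[0,0,0],[0,0,0],[0,0,0],[0,0,0],[0,0,1],[0,0,2],[0,0,3],[0,0,4],[0,0,5],[0,0,5],[0,0,6],[0,0,7],[0,0,8],[0,0,9],[0,0,10.2],[0,0,10.2],[0,0,10.2],[0,0,10.2],[0,0,10.2],[0,0,10.2]]}' 0.85
```

```text
t: 3.35
tool_pos: [561.4, -169.8, 403.6]
tcp_rot: [3.141, 0.003, 1.425]
contact_force: [-0.5, -0.3, -0.3]
gripper_width: 12.7
finger_force: 0.0
```

```bash
python3 -m handwheel '{"offset":[[0,0,6],[0,0,12],[0,0,18],[0,0,24],[0,0,30],[0,0,34],[0,0,37],[0,0,38.5],[0,0,38.5]],"delta_rot":[[0,0,0],[0,0,0],[0,0,0],[0,0,0],[0,0,0],[0,0,0],[0,0,0],[0,0,0],[0,0,0]]}'
python3 - <<'E'
from h import *
im=cams.read_camera("top");s=cams.read_camera("scene")
a=cv2.resize(im[150:250,225:325],(500,500),interpolation=cv2.INTER_CUBIC)
b=cv2.resize(s[150:250,190:250],(300,500),interpolation=cv2.INTER_CUBIC)
cv2.imwrite("pics/c2.png",np.hstack([a,b]));print(readout.observe()["tool_pos"],readout.observe()["tcp_rot"])
E
```

```text
t: 4.47
tool_pos: [562.5, -162.7, 18.0]
tcp_rot: [-3.14, -0.0, 1.435]
contact_force: [0.3, -0.4, 1.1]
gripper_width: 13.0
finger_force: 0.0
[ 563.91491224 -163.49957559   19.8072442 ] [ 3.13946395e+00 -1.57094607e-04  1.43499146e+00]
```

View pics/c2.png

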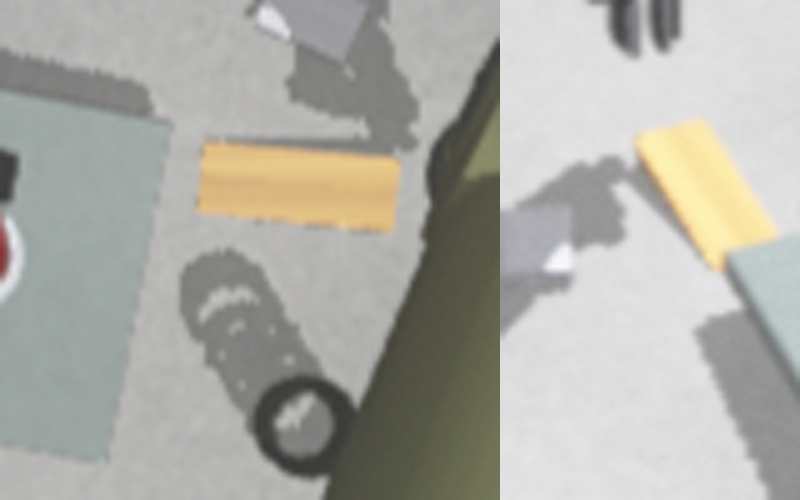

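```bash
python3 -m handwheel '{"offset":[[0,0,0.7],[0,0,1.3],[0,0,1.3],[0.7,0,1.3],[1.3,0,1.3],[1.7,0,1.3],[2,0,1.3],[2.3,0,1.3],[2.6,0,1.3],[2.9,0,1.3],[3.3,0,1.3],[3.8,0,1.3],[4.3,0,1.3],[4.8,0,1.3],[5.3,0,1.3],[5.8,0,1.3],[6.2,0,1.3],[6.2,0,1.3]],"delta_rot":[[0,0,0],[0,0,0],[0,0,0],[0,0,0],[0,0,0],[0,0,0],[0,0,0],[0,0,0],[0,0,0],[0,0,0],[0,0,0],[0,0,0],[0,0,0],[0,0,0],[0,0,0],[0,0,0],[0,0,0],[0,0,0]]}'
python3 - <<'E'
from h import *
im=cams.read_camera("top");s=cams.read_camera("scene")
a=cv2.resize(im[150:250,225:325],(500,500),interpolation=cv2.INTER_CUBIC)
b=cv2.resize(s[150:250,190:250],(300,500),interpolation=cv2.INTER_CUBIC)
cv2.imwrite("pics/c3.png",np.hstack([a,b]));o=readout.observe();print(o["tool_pos"],o["tcp_rot"],o["contact_force"])
E
```

```text
t: 6.82
tool_pos: [571.3, -101.6, 5.5]
tcp_rot: [-3.142, -0.0, 1.435]
contact_force: [-0.7, -0.1, 0.0]
gripper_width: 13.2
finger_force: 0.0
[ 571.16465042 -102.22598217    5.55880117] [3.14151612e+00 7.49636486e-05 1.43453070e+00] [-0.3442358  -0.27249053  0.30769929]
```

View pics/c3.png

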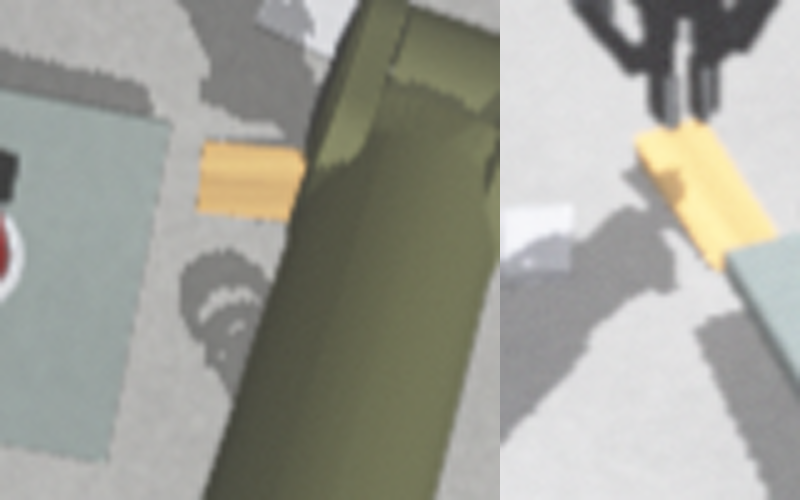

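```bash
python3 - <<'E'
from h import *
f=lambda P:((proj("scene",P)-[190,150])*5+[502.5,2.5]).round()
o=readout.observe();t=o["tool_pos"];print("tcp",t,f(t))
for n,P in dict(backtop=(567,-128,18),backbot=(567,-128,0),tip=(578,-9,1.5),c1=(545,-126,18),c2=(589,-130,18),t1=(556,-7,1.5),t2=(600,-11,1.5)).items(): print(n,f(P))
print(f(t+[0,0,13]), f(t+[0,-13,0]), cams.camera_info("scene")["extrinsics"][:,3])
E
```

```text
tcp [ 571.16465042 -102.22598217    5.55880117] [683. 168.]
backtop [668. 127.]
backbot [669. 152.]
tip [752. 261.]
c1 [703. 119.]
c2 [634. 136.]
t1 [788. 251.]
t2 [716. 271.]
[683. 150.] [673. 157.] [1.06580981e+03 8.34458285e+02 7.40387005e+02 1.00000000e+00]
```

The wedge has not moved: its tip is still at crop (200,178), as before. The fingertips show at crop (684,120), but the reported TCP projects to (683,168). I need a larger, annotated view.

```bash
python3 - <<'E'
from h import *
s=cams.read_camera("scene");x0,y0,k=170,90,6
a=cv2.resize(s[y0:y0+100,x0:x0+130],None,fx=k,fy=k,interpolation=cv2.INTER_CUBIC)
o=readout.observe();t=o["tool_pos"]
f=lambda P:tuple(int(v) for v in ((proj("scene",P)-[x0,y0])*k+k/2))
for z in (0,19,73,150): cv2.circle(a,f(t+[0,0,z]),4,(0,0,255),-1)
cv2.imwrite("pics/c4.png",a);print(o,[f(t+[0,0,z]) for z in (0,19,73,150)])
E
```

```text
{'t': 6.975, 'joint_pos': array([-0.3724373 ,  0.3907931 ,  0.60003164,  1.85062755, -0.26192708,
        0.97932904,  0.20359606]), 'qvel': array([ 2.00129250e-04,  7.11860771e-04,  1.45246741e-03,  5.12180095e-06,
        1.21378074e-03, -9.29987540e-04,  1.23328721e-03]), 'joint_efforts': array([-1.59314219e-01, -4.11966634e+01,  6.84306040e+00, -2.57499290e+01,
       -2.64231421e-03,  3.71093876e-03, -4.53208850e-04]), 'tool_pos': array([ 571.12056135, -102.32246598,    5.52235857]), 'tcp_rot': array([3.14155343e+00, 1.46203958e-04, 1.43441300e+00]), 'contact_force': array([0.64468757, 0.17838313, 0.43920822]), 'torque': array([-0.00043304, -0.00943798,  0.04987929]), 'finger_force': 0.0, 'gripper_width': 12.440865268420819} [(339, 561), (339, 529), (337, 434), (335, 290)]
```

View pics/c4.png

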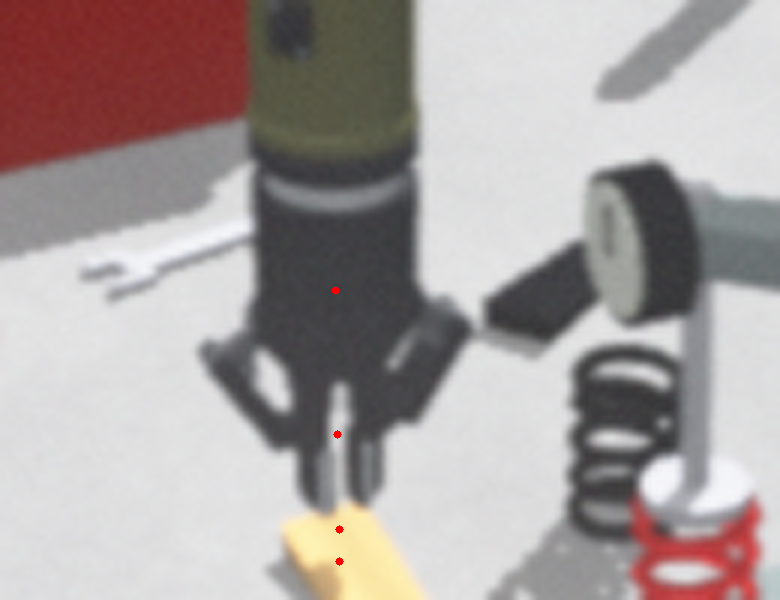

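The wedge fits both cameras, but the fingers appear about 30 mm above where the reported TCP projects, and the finger shadow falls on top of the wedge. So the tips look to be above the wedge, not behind it. I'll back off and feel for the bench gently to find the true height.

```bash
python3 -m handwheel '{"offset":[[-2,0,0],[-4,0,0],[-5.5,0,0],[-5.5,0,0],[-5.5,0,0.2],[-5.5,0,0.4],[-5.5,0,0.5],[-5.5,0,0.5]],"delta_rot":[[0,0,0],[0,0,0],[0,0,0],[0,0,0],[0,0,0],[0,0,0],[0,0,0],[0,0,0]]}'
python3 - <<'E'
from h import *
s=cams.read_camera("scene");x0,y0,k=170,90,6
a=cv2.resize(s[y0:y0+100,x0:x0+130],None,fx=k,fy=k,interpolation=cv2.INTER_CUBIC)
o=readout.observe();t=o["tool_pos"]
f=lambda P:tuple(int(v) for v in ((proj("scene",P)-[x0,y0])*k+k/2))
for z in (0,30): cv2.circle(a,f(t+[0,0,z]),2,(0,0,255),-1)
cv2.imwrite("pics/c5.png",a);print(t,o["contact_force"])
E
```

```text
t: 7.98
tool_pos: [563.7, -156.1, 0.3]
tcp_rot: [-3.141, -0.0, 1.435]
contact_force: [0.6, 1.2, -0.1]
gripper_width: 12.8
finger_force: 0.0
[ 5.63734318e+02 -1.56302153e+02  4.64137759e-01] [ 0.28134858  0.52565446 -0.32430464]
```

View pics/c5.png

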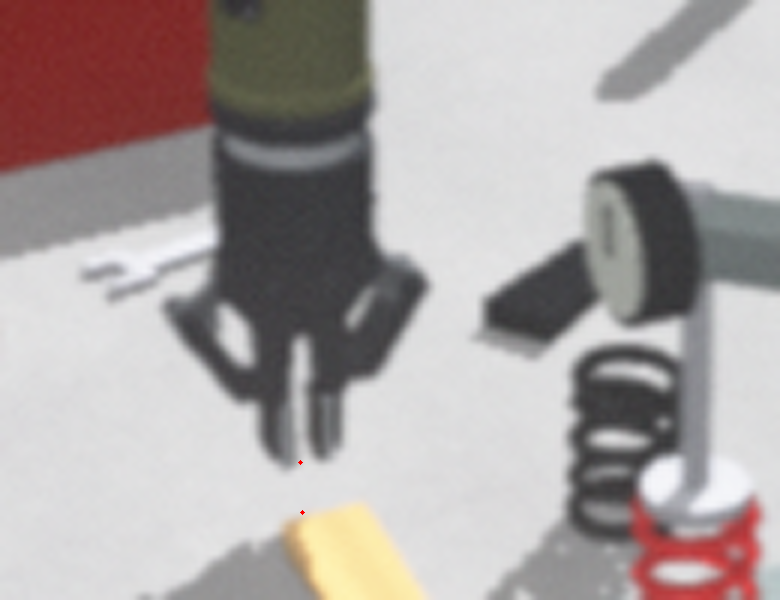

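At a reported z of 0.5 mm there is no contact. The tips sit exactly on the "reported +30 mm" dot at (300,462), and the shadow starts well away from them. So the reported TCP height reads about 30 mm low at this pose. I'll descend in small steps and watch the force.

```bash
python3 -m handwheel '{"offset":[[0,0,0.5],[0,0,1],[0,0,1.5],[0,0,1.8],[0,0,2.0],[0,0,2.0]],"delta_rot":[[0,0,0],[0,0,0],[0,0,0],[0,0,0],[0,0,0],[0,0,0]]}'
python3 -m handwheel '{"offset":[[0,0,0.1],[0,0,0.2],[0,0,0.3],[0,0,0.3]],"delta_rot":[[0,0,0],[0,0,0],[0,0,0],[0,0,0]]}'
python3 -m handwheel '{"offset":[[0,0,0.1],[0,0,0.2],[0,0,0.2]],"delta_rot":[[0,0,0],[0,0,0],[0,0,0]]}'
```

```text
t: 8.78
tool_pos: [563.7, -156.6, -19.6]
tcp_rot: [-3.141, -0.0, 1.435]
contact_force: [-0.6, -0.6, 0.3]
gripper_width: 12.7
finger_force: 0.0
t: 9.28
tool_pos: [563.7, -156.5, -22.6]
tcp_rot: [-3.142, -0.0, 1.435]
contact_force: [-0.6, -0.1, -0.1]
gripper_width: 12.7
finger_force: 0.0
t: 9.65
tool_pos: [563.7, -156.5, -24.6]
tcp_rot: [-3.141, -0.0, 1.435]
contact_force: [0.1, 0.4, 0.7]
gripper_width: 12.8
finger_force: 0.0
```

```bash
python3 -m handwheel '{"offset":[[0.5,0,0],[1,0,0],[1.3,0,0],[1.6,0,0],[1.9,0,0],[2.2,0,0],[2.6,0,0],[3,0,0],[3.4,0,0],[3.8,0,0],[4.2,0,0],[4.6,0,0],[5,0,0],[5.3,0,0],[5.6,0,0],[5.6,0,0]],"delta_rot":[[0,0,0],[0,0,0],[0,0,0],[0,0,0],[0,0,0],[0,0,0],[0,0,0],[0,0,0],[0,0,0],[0,0,0],[0,0,0],[0,0,0],[0,0,0],[0,0,0],[0,0,0],[0,0,0]]}'
python3 - <<'E'
from h import *
im=cams.read_camera("top");s=cams.read_camera("scene")
a=cv2.resize(im[150:250,225:285],(300,500),interpolation=cv2.INTER_CUBIC)
b=cv2.resize(s[140:240,190:280],(450,500),interpolation=cv2.INTER_CUBIC)
cv2.imwrite("pics/c6.png",np.hstack([a,b]));o=readout.observe();print(o["tool_pos"],o["tcp_rot"],o["contact_force"])
E
```

```text
t: 11.65
tool_pos: [571.4, -100.6, -24.5]
tcp_rot: [-3.142, -0.0, 1.435]
contact_force: [-1.3, -0.1, -0.5]
gripper_width: 12.8
finger_force: 0.0
[ 571.29231476 -101.01247863  -24.5210123 ] [-3.14153929e+00 -1.28300380e-04  1.43463594e+00] [ 0.12798359 -0.32825823 -0.852145  ]
```

View pics/c6.png

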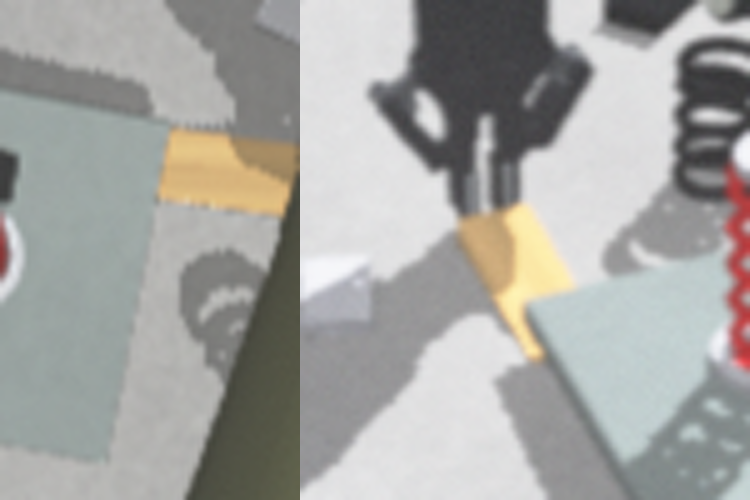

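The wedge moved this time: its tip is now under the plate, with side edges in the top crop running (172,127)–(297,143) and (158,200)–(283,216). I'll check its line against the foot before pushing on.

```bash
python3 - <<'E'
from h import *
cv=lambda a:(np.array(a,float)+.5)/5-.5+[225,150]
L=[onz("top",cv(p),z)[:2] for p,z in(((172,127),4),((297,143),8),((158,200),4),((283,216),8))]
a=(L[0]+L[2])/2;b=(L[1]+L[3])/2;d=(a-b)/np.linalg.norm(a-b);yaw=np.arctan2(d[1],d[0])
f=np.array([589.7,36.6]);n=np.array([-d[1],d[0]]);print("yaw",yaw,"width",(L[2]-L[0])@n,"foot lateral",(f-a)@n,"tcp lateral",(np.array([571.3,-101])-a)@n)
# tcp->foot along tool x, current
u=np.array([np.cos(1.435),np.sin(1.435)]);print("foot ahead of tcp",(f-[571.3,-101])@u)
E
```

```text
yaw 1.4465219651574306 width 45.872029364459515 foot lateral -1.065303899494316 tcp lateral 0.13662298293801184
foot ahead of tcp 138.8242123000053
```

```bash
python3 -m handwheel '{"offset":[[0.3,0,0],[0.6,0,0],[0.9,0,0],[1.2,0,0],[1.5,0,0],[1.8,0,0],[2.1,0,0],[2.4,0,0],[2.6,0,0],[2.8,0,0],[3,0,0]],"delta_rot":[[0,0,0],[0,0,0],[0,0,0],[0,0,0],[0,0,0],[0,0,0],[0,0,0],[0,0,0],[0,0,0],[0,0,0],[0,0,0]]}'
python3 -m handwheel '{"offset":[[0.2,0,0],[0.4,0,0],[0.6,0,0],[0.8,0,0],[1,0,0],[1.2,0,0],[1.4,0,0]],"delta_rot":[[0,0,0],[0,0,0],[0,0,0],[0,0,0],[0,0,0],[0,0,0],[0,0,0]]}'
python3 -m handwheel '{"offset":[[0.1,0,0],[0.2,0,0],[0.3,0,0],[0.4,0,0]],"delta_rot":[[0,0,0],[0,0,0],[0,0,0],[0,0,0]]}'
```

```text
t: 13.12
tool_pos: [575.4, -71.2, -24.5]
tcp_rot: [-3.142, -0.0, 1.435]
contact_force: [0.1, -2.1, 1.1]
gripper_width: 12.5
finger_force: 1.3
t: 14.0
tool_pos: [577.3, -57.3, -24.5]
tcp_rot: [3.142, -0.0, 1.435]
contact_force: [-0.5, -2.6, 0.7]
gripper_width: 12.3
finger_force: 1.2
t: 14.5
tool_pos: [577.8, -53.5, -24.5]
tcp_rot: [3.142, -0.0, 1.435]
contact_force: [-0.4, -1.3, -0.3]
gripper_width: 12.8
finger_force: 1.2
```

```bash
for i in 1 2; do :; done
python3 -m handwheel '{"offset":[[0.1,0,0],[0.2,0,0],[0.3,0,0],[0.4,0,0]],"delta_rot":[[0,0,0],[0,0,0],[0,0,0],[0,0,0]]}' | grep -E "pos|contact"
python3 -m handwheel '{"offset":[[0.1,0,0],[0.2,0,0]],"delta_rot":[[0,0,0],[0,0,0]]}' | grep -E "pos|contact"
python3 -m handwheel '{"offset":[[0.1,0,0],[0.2,0,0]],"delta_rot":[[0,0,0],[0,0,0]]}' | grep -E "pos|contact"
```

```text
tool_pos: [578.4, -49.5, -24.5]
contact_force: [-0.8, -2.3, -0.2]
tool_pos: [578.7, -47.5, -24.5]
contact_force: [-0.9, -2.7, -0.0]
tool_pos: [579.0, -45.6, -24.5]
contact_force: [0.6, -2.0, 0.1]
```

```bash
python3 -m handwheel '{"offset":[[0.1,0,0],[0.15,0,0]],"delta_rot":[[0,0,0],[0,0,0]]}' | grep -E "pos|contact"
python3 -m handwheel '{"offset":[[0.1,0,0],[0.15,0,0]],"delta_rot":[[0,0,0],[0,0,0]]}' | grep -E "pos|contact"
```

```text
tool_pos: [579.1, -44.1, -24.5]
contact_force: [-0.6, -3.8, 0.3]
tool_pos: [579.3, -42.6, -24.5]
contact_force: [-0.5, -2.6, -0.1]
```

```bash
python3 -m handwheel '{"offset":[[0.1,0,0]],"delta_rot":[[0,0,0]]}' | grep -E "pos|contact"
```

```text
tool_pos: [579.5, -41.7, -24.4]
contact_force: [-0.1, -2.5, -0.2]
```

```bash
cat > lvl.py <<'E'
from h import *
c=cv2.resize(cv2.imread("pics/crop1.png"),(160,100),interpolation=cv2.INTER_AREA)
im=cams.read_camera("top")
T=cv2.resize(c[55:73,6:25],None,fx=5,fy=5,interpolation=cv2.INTER_CUBIC);S=cv2.resize(im[190:235,160:205],None,fx=5,fy=5,interpolation=cv2.INTER_CUBIC)
r=cv2.matchTemplate(S,T,cv2.TM_CCOEFF_NORMED);_,v,_,l=cv2.minMaxLoc(r)
print("col top shift px",l[0]/5+160-171,l[1]/5+190-205,round(v,3))
t=.0619;R=cv2.Rodrigues(np.array([0,0,-.175]))[0];A=cv2.Rodrigues(np.array([1,1,0])/2**.5*t)[0]
P=np.array([-85,85,312.]);g=np.array([524.9,129.3,0])
print("expected to level",proj("top",g+R@P)-proj("top",g+R@(A@P)))
cv2.imwrite("pics/l.png",im)
E
python3 lvl.py; python3 -m handwheel '{"offset":[[0.1,0,0]],"delta_rot":[[0,0,0]]}' | grep -E "pos|contact"
```

```text
col top shift px -6.400000000000006 4.0 0.765
expected to level [-6.37632107  4.78145421]
tool_pos: [579.6, -40.8, -24.5]
contact_force: [-0.3, -3.7, 0.6]
```

Near level: the column top has shifted (−6.4, 4.0) px against an expected (−6.4, 4.8). I'll continue in 1 mm steps until the force rises.

```bash
python3 -m handwheel '{"offset":[[0.1,0,0]],"delta_rot":[[0,0,0]]}' | grep -E "pos|contact"; python3 -m handwheel '{"offset":[[0.1,0,0]],"delta_rot":[[0,0,0]]}' | grep -E "pos|contact"; python3 lvl.py
```

```text
tool_pos: [579.7, -39.8, -24.5]
contact_force: [-0.3, -2.9, 0.2]
tool_pos: [579.9, -38.8, -24.5]
contact_force: [-1.4, -3.2, -0.4]
col top shift px -6.599999999999994 4.400000000000006 0.765
expected to level [-6.37632107  4.78145421]
```

```bash
python3 -m handwheel '{"offset":[[0.1,0,0]],"delta_rot":[[0,0,0]]}' | grep -E "pos|contact"; python3 -m handwheel '{"offset":[[0.1,0,0]],"delta_rot":[[0,0,0]]}' | grep -E "pos|contact"
```

```text
tool_pos: [580.0, -38.0, -24.5]
contact_force: [-0.4, -4.3, -0.3]
tool_pos: [580.1, -37.1, -24.5]
contact_force: [-0.8, -3.7, -0.4]
```

```bash
python3 -m handwheel '{"offset":[[0.1,0,0]],"delta_rot":[[0,0,0]]}' | grep -E "pos|contact"; python3 -m handwheel '{"offset":[[0.05,0,0],[0.1,0,0]],"delta_rot":[[0,0,0],[0,0,0]]}' | grep -E "pos|contact"; python3 lvl.py
```

```text
tool_pos: [580.2, -36.5, -24.4]
contact_force: [-1.0, -6.3, 0.2]
tool_pos: [580.2, -36.4, -24.5]
contact_force: [-1.7, -6.7, 1.2]
col top shift px -6.800000000000011 4.599999999999994 0.77
expected to level [-6.37632107  4.78145421]
```

```bash
python3 -m handwheel '{"offset":[[0.05,0,0],[0.1,0,0]],"delta_rot":[[0,0,0],[0,0,0]]}' | grep -E "pos|contact"
```

```text
tool_pos: [580.2, -36.2, -24.5]
contact_force: [-0.9, -8.2, 0.3]
```

```bash
python3 -m handwheel '{"offset":[[0.05,0,0],[0.1,0,0]],"delta_rot":[[0,0,0],[0,0,0]]}' | grep -E "pos|contact"; python3 - <<'E'
from h import *
im=cams.read_camera("top");s=cams.read_camera("scene")
a=cv2.resize(im[150:250,165:265],(400,400),interpolation=cv2.INTER_CUBIC)
b=cv2.resize(s[150:260,220:350],(473,400),interpolation=cv2.INTER_CUBIC)[:,:400]
cv2.imwrite("pics/c8.png",np.hstack([a,b]))
E
```

```text
tool_pos: [580.3, -36.0, -24.5]
contact_force: [-0.5, -9.3, 1.3]
```

View pics/c8.png

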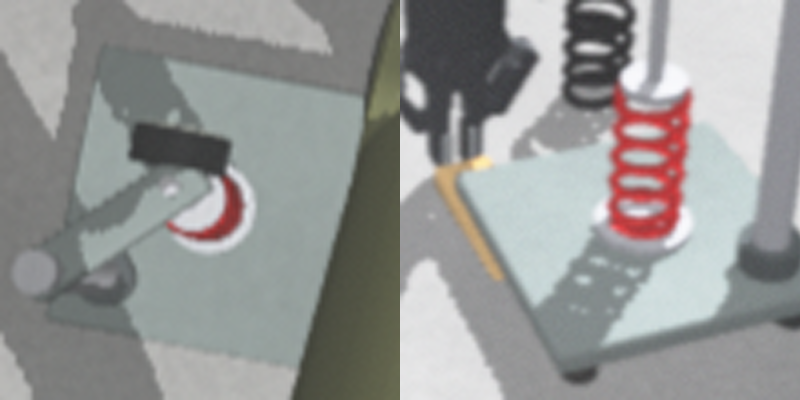

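The wedge sits under the short foot: in the right crop it emerges from beneath the plate at (470,190). The plate corner at (103,45) is where it was at the start, so the gauge has not slid. The push has risen to 9.3 N and the wedge has stalled, so I'll draw back.

```bash
python3 -m handwheel '{"offset":[[-0.5,0,0],[-1,0,0],[-2,0,0],[-4,0,0],[-6,0,0],[-7,0,0],[-7,0,-4],[-7,0,-9],[-7,0,-15],[-7,0,-21],[-9,0,-27],[-12,0,-30],[-15,0,-30],[-15,0,-30],[-15,0,-30],[-15,0,-30]],"delta_rot":[[0,0,0],[0,0,0],[0,0,0],[0,0,0],[0,0,0],[0,0,0],[0,0,0],[0,0,0],[0,0,0],[0,0,0],[0,0,0],[0,0,0],[0,0,0],[0,0,0],[0,0,0],[0,0,0]]}'
python3 lvl.py; python3 - <<'E'
from h import *
im=cams.read_camera("top");s=cams.read_camera("scene")
a=cv2.resize(im[150:250,165:265],(400,400),interpolation=cv2.INTER_CUBIC)
b=cv2.resize(s[150:260,220:350],(473,400),interpolation=cv2.INTER_CUBIC)[:,:400]
cv2.imwrite("pics/c9.png",np.hstack([a,b]))
E
```

```text
t: 19.88
tool_pos: [560.5, -179.8, 275.0]
tcp_rot: [-3.141, -0.001, 1.437]
contact_force: [-0.1, -0.0, -0.2]
gripper_width: 12.8
finger_force: 0.0
col top shift px -7.0 4.599999999999994 0.769
expected to level [-6.37632107  4.78145421]
```

View pics/c9.png

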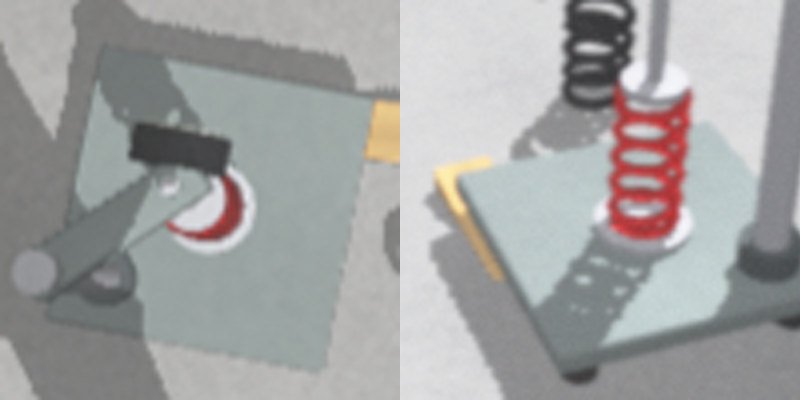

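After drawing back, the wedge is still seated at (383,130) and the plate is unmoved, with corners at (103,45) and (326,371). It is level and the arm is clear, so I'm handing in.

```bash
python3 -c "
from workcell import ticket;print(ticket.sign_off())"
```

```text
the job is handed in; nothing more can be done
None
```

I pushed the light wooden wedge under the short foot until the push reached about 9 N and it stalled, the gauge looks level and has not slid, the arm is drawn back clear, and the job is handed in; the reported tool height read about 30 mm low, so my first pass went over the wedge without any contact force.

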